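Level the raised shelf on the shoe bench

TASK

The small raised shelf on the shoe bench sags towards its screw foot. Lay the spirit level flat and lengthways on the shelf with its vial up and let go of it, and only then turn the wing knob of the foot until the bubble comes to rest in the middle, between the two lines. Finish by pressing the level down onto the shelf from above with about 10 newtons and keep pressing: the program ends while still pressing, the bubble still between the lines, and the other things on the bench left where they are.

Things in the scene. Friction and masses are not known exactly. Their poses are not given: they have to be found in the camera images.
- level_mid (a point): spirit level lying loose, vial up: aluminium bar with black end caps, 150 mm long (own y axis), 32 wide (x), 36 high (z up), about 0.25 kg; point at its centre, 18 mm above its underside. In the middle of its flat top a green vial window (24 x 68 mm with surround), two black lines across it; the whole top is strong enough to press on. Either end may point either way on the shelf.
- bubble (a joint): white bubble, 16 mm long, on a vial curved with 0.344 m radius: value = offset along the level's own y axis divided by that radius, in rad, 0 in the middle. It runs to the higher end and at rest reads the level's slope (0.0175 = 1 degree = 6 mm); takes about 1 s to rest. The black lines stand 11.5 mm either side of the middle, so it lies between them within 0.0102 of 0.
- shelf_top (a point): raised shelf, pale laminated board, 130 mm wide (its x axis), 340 long (y), 15 thick; point at the centre of its upper face, 60 mm above the bench when level; z normal to it. Fixed pivot 150 mm from this point on the +y side; the -y end rests on the screw foot and is at the start always too low, by 1.3 to 2.8 degrees. It holds its slope when pressed.
- knob_grip (a point): black wing knob above the shelf, 135 mm from its centre on the -y side: upright bar 46 mm long (own x axis), 14 wide, 26 high; point at the bar's centre, on the vertical turning axis, always 105 mm above the bench. Free space below the bar down to the shelf but for a 14 mm stem. Clockwise from above raises the -y end, 0.8 degree per rad; 1.6 to 3.5 rad needed. Stiff (0.12 N m), stays as left.
- brush_mid (a point): bystander: shoe brush with a black plastic handle, 160 x 45 x 44 mm; point at its centre
- jar_mid (a point): bystander: glass jar with a cork lid, 72 mm across, 105 mm high; point half-way up
- key_ring_mid (a point): bystander: silver key ring with two flat keys, about 85 mm long, 4 mm thick; point at the ring's centre
- boot_insert_mid (a point): bystander: yellow silicone boot insert lying flat, 214 x 70 x 10 mm; point at its middle
- tin_mid (a point): bystander: round closed steel shoe polish tin, 75 mm across, 22 mm high; point at its centre
- shoe_horn_mid (a point): bystander: flat steel shoe horn with a wooden handle, 180 x 34 x 8 mm; point at its middle

How it is judged:
By the outcome, as a careful person would: the job done as asked, in the order asked, and still so for the second after the job is handed in, while the arm keeps its last pose, push and grip.
It also fails if it takes over 72 s, if anything falls off the work surface, if the arm or the gripper's body presses on something with over 40 N, if the wrist force passes 120 N, or if a joint passes its speed limit or range.

ROBOT

A 6-joint arm with a two-finger parallel gripper is mounted at the origin on the work surface. World frame = base frame: x ahead of the robot, y to its left, z up, the work surface at z = 0. Lengths are in m, angles in degrees, forces in N, time in s.
With the tool pointing down it reaches from about 0.375 to 0.9 m from the base axis. Payload 3.1 kg.
Tool frame: the origin (TCP) lies midway between the tips of the shut fingers; the grasp point (between the pads) lies 19 mm behind it; x points along the fingers, z is the direction in which the jaws open and shut, and the axes are right-handed (so a half turn about x gives the same grasp; the last joint's range is limited). The gripper opens to 87 mm and grips with 3 to 60 N. Pads are 19 mm wide; open, the fingers measure 117 mm over their backs; the gripper's body (75 mm by 190 mm) begins 51 mm behind the grasp point.
Start: joints at [55.319, 30.224, 82.088, -0, 67.689, -10.227], TCP at [0.259, 0.569, 0.223] pointing down, gripper open.
Joint ranges: [-176.69, 176.69], [-43.24, 126.21], [12.49, 139.97], [-82, 262], [0, 151.66], [-163.58, 163.58]. Speed limits (degrees/s): [159.86, 159.86, 180, 180, 180, 180].

INTERFACE

Orientations are given as a 3x3 rotation matrix whose columns are the frame's x, y, z axes.
In Python, from rig import * gives the robot as it stands.
- The arm moves only by the tool play_rows, never from a script. Its argument "rows" is a list that holds one entry, the list of rows, each a list of 7 numbers: the shift along the tool's x, y, z in m, then the turn, a rotation vector about the tool's x, y, z in degrees, then the finger opening in m, from 0 to 0.087. A call has 1 to 12 rows; each row is the pose to reach, as a shift and turn from the pose commanded when the call began, along the tool's axes at that moment; what a row does not reach only later rows make up. A row lasts 1/10 s, in which the tool goes at most 50 mm and 8.59 degrees, less where a joint would pass 70% of its speed; a pose out of reach is approached as far as the arm can. A call with a gripper value outside its range is refused whole. The fingers move at their own pace and stop on an object; the grip force is fixed at half the most. Time passes only in rows, so rows that repeat a pose let the fingers close. It gives the time, the measured TCP pose, the force and the opening at its end, in the units of the state.
- read_state(): the state, without advancing time (a new reading comes with each control period).
- capture(name): name is "side" or "top"; returns a dict with "pixels" (400x640x3 uint8, red, green, blue), "intrinsics" (3x3 intrinsics, pixels), "rvec" (rotation vector, rad) and "tvec" (3), from world to camera coordinates, as OpenCV has them. Camera axes: x right, y down, z forward; pixel columns grow to the right and rows downward; lengths in m; the calibration is good to about 2 mm. A picture is of the moment at which its call begins. There is no depth.
- hand_in(): hands the job in, once; it reports no verdict.
Trained networks look in the newest picture that a camera, given by its name, has taken for a name from the list of things; names that differ only in an ending like _2 or _b are one class to them, and where a whole thing is asked for, a point or a joint stands for the part that bears it (a point fixed in the world has none). Each returns a list of dicts, best first, with "p" (0 to 1); they miss things now and then, are a little off and sometimes report something else, mostly with a low value. They report only what shows in the picture. A call takes as long as a camera call.
- trace(camera, target): "mask" (400x640 bool, what is visible of it) and "at" ([column, row] in pixels, amid what is visible of it).
The state is a dict: "time_s": time; "joint_positions": joint angles; "qvel": joint speeds; "tau": joint torques, N m; "position": TCP position; "tcp_rot": TCP orientation; "force": force on the tool from outside, world axes, zero at the start; "moment": the same for the moment, N m; "opening": opening from 0.0 (shut) to 1.0 (fully open).
Only numpy, scipy, OpenCV 4.12 (cv2) and the standard library are available. Lean on these libraries where they do the work, as an engineer would, in place of code of your own. Each camera call takes 0.05 s, during which the arm holds its last target.

## Working session

There is one attempt and no reset: what is moved stays moved. The work goes in short steps, Python scripts to look and compute and a tool call to move; the robot and the scene stay as the last step left them, time stands still between calls to the robot, and variables do not carry over. Pictures are saved under pics/ and viewed, and the job is handed in when it is done.

Besides the shell and the picture viewer there is one more tool, called after "Emit:" as name(argument=value, ...) on one line, values as JSON. play_rows: Moves the arm, as the interface text tells. Its arguments: {"type":"object","properties":{"rows":{"type":"array"}},"required":["rows"]}

```bash
ls; mkdir -p pics; python3 - <<'E'
from rig import *
import cv2,numpy as np
s=read_state();print(s)
for n in("side","top"):
    c=capture(n);cv2.imwrite(f"pics/{n}0.png",c["pixels"][:,:,::-1])
    print(n,c["intrinsics"],c["rvec"],c["tvec"])
    for t in("level_mid","bubble","shelf_top","knob_grip"):
        for d in trace(n,t)[:2]: print(t,d["p"],d["at"],d["mask"].sum())
E
```

```text
pics
{'time_s': 0.0, 'joint_positions': array([ 5.53175609e+01,  3.02780944e+01,  8.21576443e+01, -7.81265343e-04,
        6.76878308e+01, -1.02287571e+01]), 'qvel': array([-0.01260037,  0.08569558, -0.00480097,  0.00146487, -0.0514864 ,
       -0.0551076 ]), 'tau': array([ 5.57727089e-04, -4.40043497e+01, -1.76591492e+01,  6.34181430e-02,
        5.80724515e-02, -1.42510662e-04]), 'position': array([0.25828791, 0.56832237, 0.22157399]), 'tcp_rot': array([[-1.21684458e-03, -9.10298135e-01,  4.13951476e-01],
       [-1.78066703e-03,  4.13953098e-01,  9.10296469e-01],
       [-9.99997674e-01,  3.70579581e-04, -2.12465446e-03]]), 'force': array([-0.39385047,  0.56832882, -0.18750507]), 'moment': array([-0.01267105,  0.0295769 , -0.00431779]), 'opening': 0.9964609356923233}
side [[381.38225706   0.         315.65020655]
 [  0.         381.38225706 201.71984713]
 [  0.           0.           1.        ]] [ 0.20244746 -2.91185509  1.03136025] [0.58882285 0.01896064 0.88082352]
level_mid 0.55 [378.5, 183.4] 860
shelf_top 0.91 [300.3, 174.4] 5901
shelf_top 0.58 [378.0, 185.3] 835
knob_grip 0.72 [313.6, 110.1] 162
top [[429.45881355   0.         319.68362519]
 [  0.         429.45881355 194.28824141]
 [  0.           0.           1.        ]] [ 2.16271788 -2.04718072  0.22787683] [-0.01631304  0.5691863   1.09648782]
level_mid 0.74 [328.4, 246.0] 684
shelf_top 0.65 [329.7, 176.4] 5707
```

View pics/side0.png

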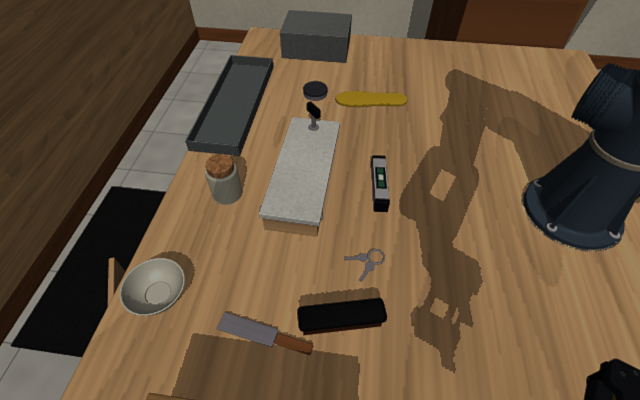

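View pics/top0.png

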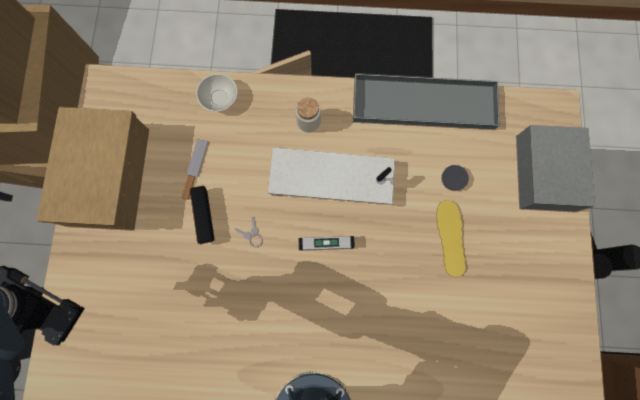

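```bash
cat > h.py <<'E'
from rig import *
import cv2,numpy as np
def cam(n):
    c=capture(n);c["R"]=cv2.Rodrigues(np.array(c["rvec"],float))[0];c["t"]=np.array(c["tvec"],float);return c
def ray(c,uv,z):
    d=c["R"].T@np.linalg.inv(c["intrinsics"])@np.array([uv[0],uv[1],1.]);o=-c["R"].T@c["t"]
    return o+d*(z-o[2])/d[2]
def proj(c,p):
    q=c["intrinsics"]@(c["R"]@np.array(p,float)+c["t"]);return q[:2]/q[2]
def rect(m):
    pts=np.argwhere(m)[:,::-1].astype(np.float32);return cv2.minAreaRect(pts)
def zoom(c,x0,y0,x1,y1,k,name):
    cv2.imwrite(name,cv2.resize(c["pixels"][y0:y1,x0:x1,::-1],None,fx=k,fy=k,interpolation=cv2.INTER_CUBIC))
E
python3 - <<'E'
from h import *
for n in("top","side"):
    c=cam(n)
    print(n,"campos",-c["R"].T@c["t"])
    for t,z in(("level_mid",.036),("shelf_top",.058),("knob_grip",.105),("jar_mid",.05),("tin_mid",.011)):
        for d in trace(n,t)[:2]:
            r=rect(d["mask"]);b=cv2.boxPoints(r)
            print(t,d["p"],d["at"],ray(c,d["at"],z).round(4),"rect",ray(c,r[0],z).round(4))
            print(np.array([ray(c,p,z)[:2] for p in b]).round(4).tolist())
    zoom(c,*((260,140,420,260) if n=="top" else (250,90,410,240)),5,f"pics/{n}z0.png")
E
```

```text
top campos [0.31942298 0.00593537 1.19350678]
level_mid 0.93 [325.4, 245.6] [ 0.4347 -0.0079  0.036 ] rect [ 0.4417 -0.009   0.036 ]
[[0.4524, 0.0679], [0.4656, -0.0831], [0.4309, -0.0855], [0.4178, 0.0645]]
shelf_top 0.9 [329.0, 175.9] [ 0.623  -0.0077  0.058 ] rect [ 0.6251 -0.013   0.058 ]
[[0.5616, 0.1568], [0.6991, 0.1574], [0.6901, -0.1865], [0.5533, -0.1786]]
shelf_top 0.44 [195.0, 165.2] [0.6329 0.3612 0.058 ] rect [0.6206 0.3645 0.058 ]
[[0.5425, 0.3935], [0.7089, 0.3703], [0.7009, 0.3346], [0.5351, 0.3589]]
knob_grip 0.41 [383.1, 175.4] [ 0.6196 -0.1487  0.105 ] rect [ 0.6234 -0.1484  0.105 ]
[[0.6113, -0.1251], [0.6486, -0.1584], [0.6356, -0.1718], [0.5985, -0.1385]]
jar_mid 0.71 [306.6, 116.2] [0.7967 0.0645 0.05  ] rect [0.8005 0.0607 0.05  ]
[[0.8506, 0.0982], [0.8544, 0.0295], [0.7514, 0.0239], [0.7476, 0.0914]]
tin_mid 0.6 [455.6, 175.7] [ 0.6561 -0.3686  0.011 ] rect [ 0.6506 -0.364   0.011 ]
[[0.6826, -0.3272], [0.6868, -0.4017], [0.6189, -0.4003], [0.6148, -0.3267]]
side campos [0.50887339 0.61591057 0.69614938]
level_mid 0.58 [378.4, 185.1] [0.4458 0.0173 0.036 ] 
[... 182 characters left out ...]

[[0.5849, 0.3326], [0.426, 0.2906], [0.4185, 0.3467], [0.5698, 0.3857]]
shelf_top 0.82 [301.4, 173.3] [0.624  0.0255 0.058 ] rect [0.6324 0.0136 0.058 ]
[[0.695, 0.1597], [0.7244, -0.1933], [0.5547, -0.1677], [0.5623, 0.1715]]
knob_grip 0.69 [312.9, 109.3] [ 0.6224 -0.1497  0.105 ] rect [ 0.6229 -0.1468  0.105 ]
[[0.6506, -0.155], [0.6366, -0.1881], [0.5957, -0.1387], [0.61, -0.1078]]
jar_mid 0.67 [223.3, 177.4] [0.8011 0.0557 0.05  ] rect [0.8007 0.0608 0.05  ]
[[0.8738, 0.0033], [0.8079, -0.0363], [0.7341, 0.1133], [0.7944, 0.1461]]
tin_mid 0.83 [311.5, 91.8] [ 0.6567 -0.3545  0.011 ] rect [ 0.6471 -0.3625  0.011 ]
[[0.691, -0.4066], [0.6171, -0.417], [0.6055, -0.3207], [0.6756, -0.3109]]
```

View pics/topz0.png

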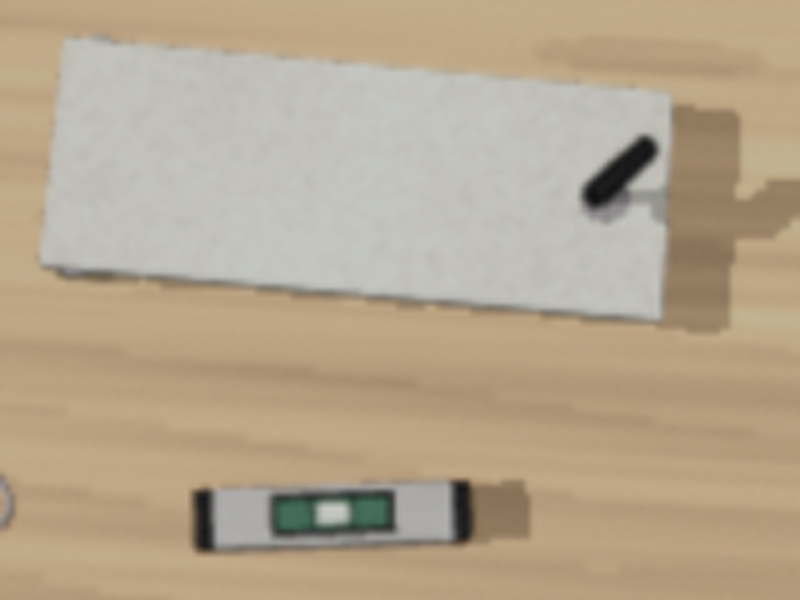

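View pics/sidez0.png

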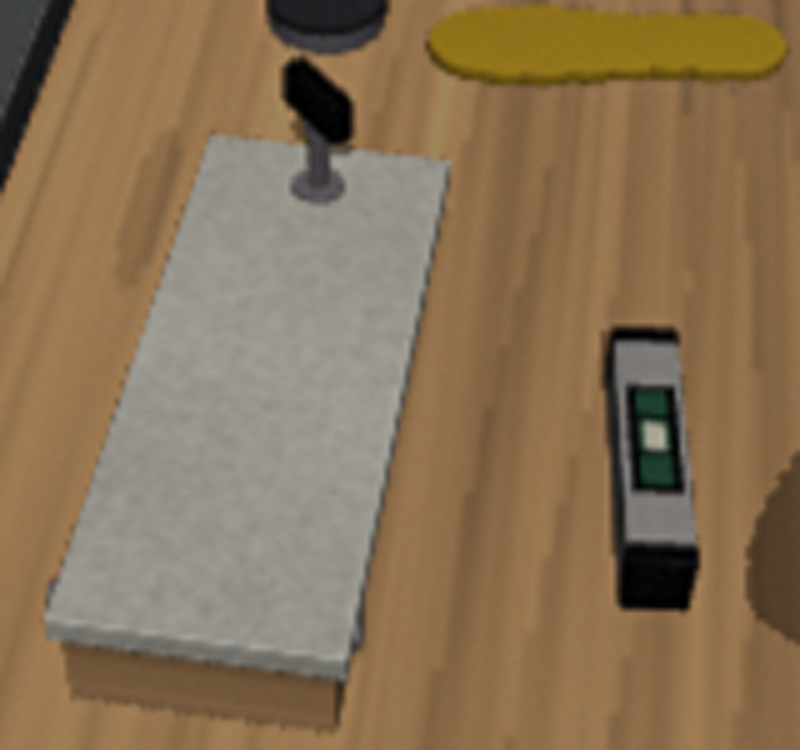

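```bash
cat > m.py <<'E'
from h import *
c=cam("top"); Z=lambda u,v:(260+u/5-.4,140+v/5-.4)
P=lambda u,v,z:ray(c,Z(u,v),z)
print("level ctr top",P(333.5,513,.036).round(4))
a=P(193,490,.036);b=P(467,481,.036);print("ends",a,b,np.linalg.norm(a-b))
k=[P(65,38,.061),P(672,92,.049),P(661,320,.049),P(40,266,.061)]
for q in k:print(q.round(4))
m1=(k[0]+k[3])/2;m2=(k[1]+k[2])/2;d=(m1-m2);print("shelf ctr",(m1+m2)/2,"len",np.linalg.norm(d),"w",np.linalg.norm(k[0]-k[3]),np.linalg.norm(k[1]-k[2]),"yaw of +y",np.degrees(np.arctan2(d[1],d[0])))
c2=cam("side");S=lambda u,v,z:ray(c2,(250+u/5-.4,90+v/5-.4),z)
print("side level win ctr",S(655,438,.036).round(4))
k2=[S(47,630,.061),S(210,135,.049),S(450,160,.049),S(350,668,.061)]
for q in k2:print(q.round(4))
m1=(k2[0]+k2[3])/2;m2=(k2[1]+k2[2])/2;d=(m1-m2);print("shelf ctr",(m1+m2)/2,"len",np.linalg.norm(d),"yaw of +y",np.degrees(np.arctan2(d[1],d[0])))
# knob bar ends top view at z=.118
a=P(590,198,.118);b=P(652,146,.118);print("knob",a,b,(a+b)/2,np.linalg.norm(a-b),np.degrees(np.arctan2(*(b-a)[1::-1])))
a=S(298,75,.118);b=S(338,108,.118);print("knob side",(a+b)/2,a,b)
E
python3 m.py
```

```text
level ctr top [ 0.444  -0.0099  0.036 ]
ends [0.45222687 0.06653146 0.036     ] [ 0.46522048 -0.081046    0.036     ] 0.14814837039402398
[0.6955 0.1523 0.061 ]
[ 0.6868 -0.1859  0.049 ]
[ 0.5571 -0.1821  0.049 ]
[0.5658 0.1556 0.061 ]
shelf ctr [ 0.62630619 -0.01501734  0.055     ] len 0.33825416863292385 w 0.1297183675388802 0.1298154962874439 yaw of +y 88.52875643312699
side level win ctr [ 0.4416 -0.0083  0.036 ]
[0.6914 0.1595 0.061 ]
[ 0.6849 -0.1835  0.049 ]
[ 0.5561 -0.1807  0.049 ]
[0.5639 0.1614 0.061 ]
shelf ctr [ 0.62406183 -0.01083409  0.055     ] len 0.34284570842473266 yaw of +y 88.81342673852907
knob [ 0.60508017 -0.13289873  0.118     ] [ 0.63478803 -0.16440767  0.118     ] [ 0.6199341 -0.1486532  0.118    ] 0.04330554246685717 -46.68523416045161
knob side [ 0.62002373 -0.13848465  0.118     ] [ 0.63151273 -0.14992173  0.118     ] [ 0.60853474 -0.12704757  0.118     ]
```

```bash
cat > w.py <<'E'
# usage: helper for world target -> tool shift, tool described by pos, jaw yaw (deg), tool pointing down
import numpy as np,sys
from scipy.spatial.transform import Rotation as Ro
def frame(yaw): 
    a=np.radians(yaw);z=np.array([np.cos(a),np.sin(a),0]);x=np.array([0,0,-1.]);return np.column_stack([x,np.cross(z,x),z])
def rel(p0,yaw0,p1,yaw1,R0=None):
    R=frame(yaw0) if R0 is None else R0
    d=R.T@(np.array(p1)-p0);r=Ro.from_matrix(R.T@frame(yaw1)).as_rotvec(degrees=True)
    return d.round(4).tolist(),r.round(2).tolist()
E
python3 -c "
from w import *
print(rel([.259,.569,.223],65.546,[.443,-.009,.12],5))"
```

```text
([0.103, -0.4068, -0.45], [60.55, 0.0, 0.0])
```

Emit:
play_rows(rows=[[[0,-0.4068,-0.45,60.5,0,0,0.07],[0,-0.4068,-0.45,60.5,0,0,0.07],[0,-0.4068,-0.45,60.5,0,0,0.07],[0,-0.4068,-0.45,60.5,0,0,0.07],[0,-0.4068,-0.45,60.5,0,0,0.07],[0,-0.4068,-0.45,60.5,0,0,0.07],[0,-0.4068,-0.45,60.5,0,0,0.07],[0,-0.4068,-0.45,60.5,0,0,0.07],[0,-0.4068,-0.45,60.5,0,0,0.07],[0,-0.4068,-0.45,60.5,0,0,0.07],[0,-0.4068,-0.45,60.5,0,0,0.07],[0,-0.4068,-0.45,60.5,0,0,0.07]]])

```text
time_s: 2.4
position: [0.4412, -0.0049, 0.2229]
tcp_rot: [[0.001, -0.088, 0.996], [-0.0, 0.996, 0.088], [-1.0, -0.0, 0.001]]
force: [0.1, 0.9, -0.9]
opening: 0.804
```

Emit:
play_rows(rows=[[[0.05,-0.0055,0.0015,0,0,0,0.07],[0.1,-0.0055,0.0015,0,0,0,0.07],[0.14,-0.0055,0.0015,0,0,0,0.07],[0.14,-0.0055,0.0015,0,0,0,0.07],[0.14,-0.0055,0.0015,0,0,0,0.07],[0.14,-0.0055,0.0015,0,0,0,0.07]]])

```text
time_s: 3.0
position: [0.4444, -0.0083, 0.0845]
tcp_rot: [[0.004, -0.088, 0.996], [-0.001, 0.996, 0.088], [-1.0, -0.002, 0.004]]
force: [0.6, 0.2, 0.5]
opening: 0.806
```

```bash
python3 - <<'E'
from h import *
s=read_state();print(s["position"],s["tcp_rot"])
c=cam("top");zoom(c,260,140,420,260,5,"pics/t1.png")
c=cam("side");zoom(c,250,90,410,240,5,"pics/s1.png")
E
```

```text
[ 0.44435082 -0.00834224  0.08452558] [[ 0.00432389 -0.08848652  0.99606799]
 [-0.00118468  0.99607615  0.08849239]
 [-0.99998995 -0.00156265  0.00420209]]
```

View pics/t1.png

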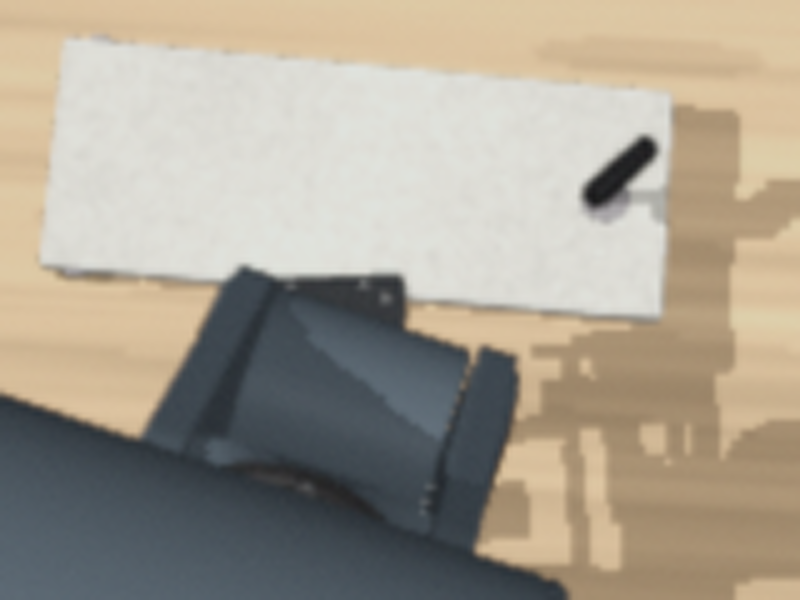

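View pics/s1.png

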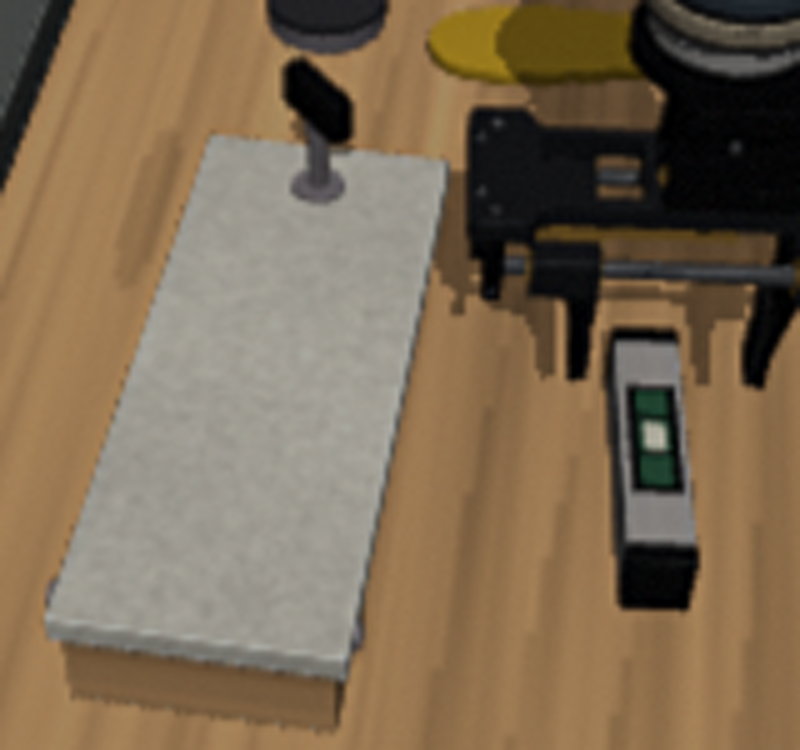

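Emit:
play_rows(rows=[[[0.04,0,-0.001,0,0,0,0.07],[0.07,0,-0.001,0,0,0,0.07],[0.074,0,-0.001,0,0,0,0.07],[0.074,0,-0.001,0,0,0,0.07],[0.074,0,-0.001,0,0,0,0.02],[0.074,0,-0.001,0,0,0,0.02],[0.074,0,-0.001,0,0,0,0.02],[0.074,0,-0.001,0,0,0,0.02],[0.074,0,-0.001,0,0,0,0.02],[0.074,0,-0.001,0,0,0,0.02]]])

```text
time_s: 4.1
position: [0.4419, -0.0083, 0.0088]
tcp_rot: [[0.001, -0.088, 0.996], [-0.0, 0.996, 0.088], [-1.0, -0.0, 0.001]]
force: [-1.3, -0.0, 2.4]
opening: 0.361
```

Emit:
play_rows(rows=[[[-0.04,0,0,0,0,0,0.02],[-0.08,0,0,0,0,0,0.02],[-0.11,0,0,0,0,0,0.02],[-0.11,0.01,0.045,3,0,1,0.02],[-0.11,0.02,0.09,6.5,0,2,0.02],[-0.11,0.03,0.135,6.5,0,2,0.02],[-0.11,0.0333,0.175,6.5,0,2,0.02],[-0.11,0.0333,0.1887,6.5,0,2,0.02],[-0.11,0.0333,0.1887,6.5,0,2,0.02],[-0.11,0.0333,0.1887,6.5,0,2,0.02],[-0.11,0.0333,0.1887,6.5,0,2,0.02],[-0.11,0.0333,0.1887,6.5,0,2,0.02]]])

```text
time_s: 5.3
position: [0.6251, 0.0414, 0.1183]
tcp_rot: [[-0.003, 0.026, 1.0], [0.035, 0.999, -0.026], [-0.999, 0.035, -0.004]]
force: [-0.6, -0.4, -2.1]
opening: 0.364
```

```bash
python3 - <<'E'
from h import *
s=read_state();print(s["position"],s["tcp_rot"].round(4),s["force"],s["opening"])
c=cam("top");zoom(c,260,100,420,220,5,"pics/t2.png")
c=cam("side");zoom(c,200,50,360,250,4,"pics/s2.png")
E
```

```text
[0.6250643  0.04141517 0.11831078] [[-0.0032  0.0259  0.9997]
 [ 0.0351  0.9991 -0.0257]
 [-0.9994  0.035  -0.0041]] [-0.61103526 -0.37618453 -2.09268726] 0.3643992345666527
```

View pics/s2.png

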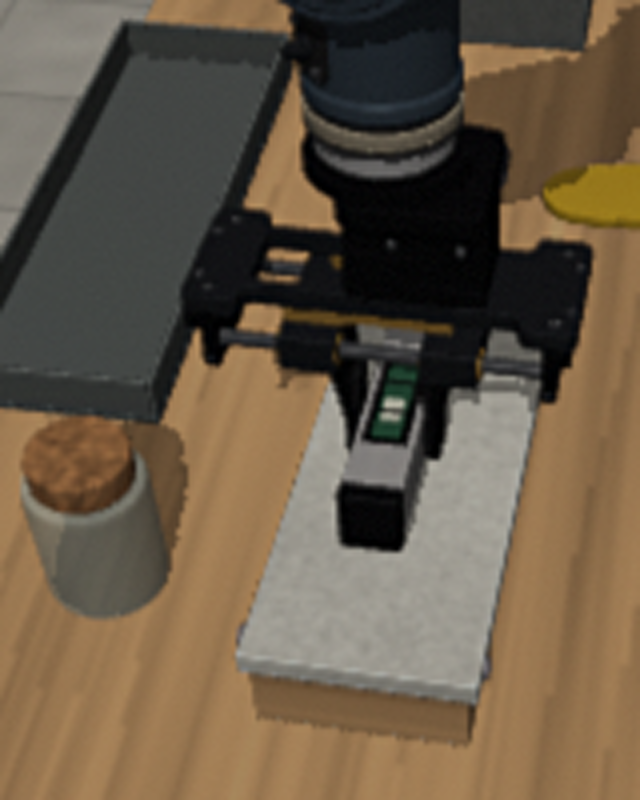

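Emit:
play_rows(rows=[[[0.03,0,0,0,0,0,0.02],[0.045,0,0,0,0,0,0.02],[0.05,0,0,0,0,0,0.02],[0.051,0,0,0,0,0,0.02],[0.051,0,0,0,0,0,0.02]]])

```text
time_s: 5.9
position: [0.6271, 0.0433, 0.0679]
tcp_rot: [[-0.0, 0.025, 1.0], [0.035, 0.999, -0.025], [-0.999, 0.035, -0.001]]
force: [0.1, 0.8, -1.5]
opening: 0.366
```

Emit:
play_rows(rows=[[[0.001,0,0,0,0,0,0.02],[0.001,0,0,0,0,0,0.02]]])

```text
time_s: 6.1
position: [0.6272, 0.0433, 0.0673]
tcp_rot: [[0.0, 0.025, 1.0], [0.035, 0.999, -0.025], [-0.999, 0.035, -0.001]]
force: [-0.3, -0.2, -2.3]
opening: 0.364
```

Emit:
play_rows(rows=[[[0.001,0,0,0,0,0,0.02],[0.001,0,0,0,0,0,0.02]]])

```text
time_s: 6.3
position: [0.6269, 0.0434, 0.0659]
tcp_rot: [[-0.0, 0.025, 1.0], [0.035, 0.999, -0.025], [-0.999, 0.035, -0.001]]
force: [-0.1, -0.0, -1.3]
opening: 0.364
```

Emit:
play_rows(rows=[[[0.0007,0,0,0,0,0,0.02],[0.0007,0,0,0,0,0,0.02]]])

```text
time_s: 6.5
position: [0.6269, 0.0434, 0.0658]
tcp_rot: [[-0.0, 0.025, 1.0], [0.035, 0.999, -0.025], [-0.999, 0.035, -0.001]]
force: [-1.6, 0.1, 4.9]
opening: 0.366
```

Emit:
play_rows(rows=[[[0,0,0,0,0,0,0.06],[0,0,0,0,0,0,0.06],[0,0,0,0,0,0,0.06],[0,0,0,0,0,0,0.06],[-0.03,0,0,0,0,0,0.06],[-0.08,0,0,0,0,0,0.06],[-0.12,0,0,0,0,0,0.06],[-0.16,0,0,0,0,0,0.06],[-0.16,0,0,0,0,0,0.06]]])

```text
time_s: 7.4
position: [0.631, 0.0373, 0.2315]
tcp_rot: [[0.013, 0.025, 1.0], [0.033, 0.999, -0.025], [-0.999, 0.033, 0.012]]
force: [1.1, 0.2, 0.6]
opening: 0.685
```

```bash
python3 - <<'E'
from h import *
s=read_state();print(s["position"],s["tcp_rot"].round(4),s["force"],s["opening"])
c=cam("side");zoom(c,240,90,360,240,5,"pics/s3.png")
c=cam("top");zoom(c,260,100,420,220,5,"pics/t3.png")
E
```

```text
[0.63101281 0.03728737 0.23149837] [[ 0.0125  0.025   0.9996]
 [ 0.0332  0.9991 -0.0254]
 [-0.9994  0.0335  0.0117]] [1.10177398 0.17647676 0.55851488] 0.6852279173674599
```

View pics/s3.png

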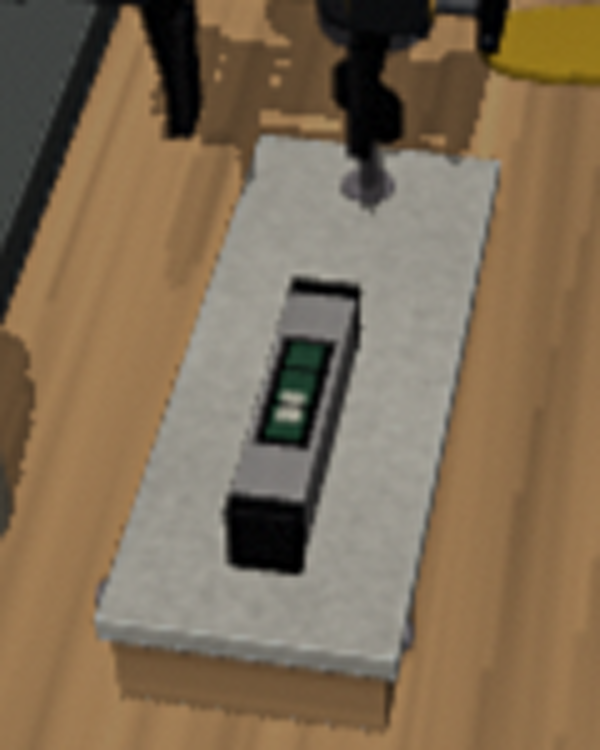

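View pics/t3.png

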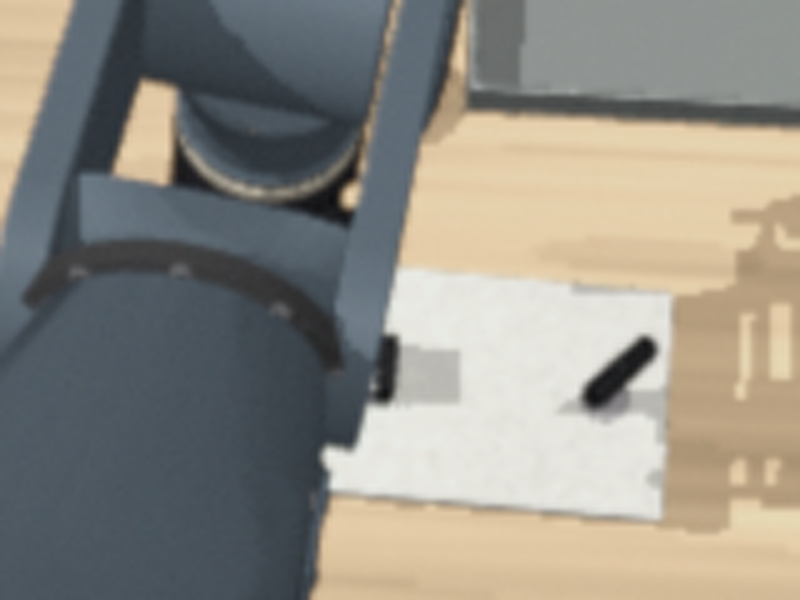

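```bash
python3 - <<'E'
from w import *
from h import *
s=read_state();p=s["position"]
R0=frame(5.08)@Ro.from_rotvec([6.5,0,2],degrees=True).as_matrix()
print(R0.round(4),p)
print(rel(p,0,[.6215,-.1485,.19],43.3,R0))
c=cam("side")
q=[ray(c,(240+u/5-.4,90+v/5-.4),.092) for u,v in((318,340),(291,440),(291,405))]
print(np.round(q,4))
zoom(c,280,150,310,182,20,"pics/s4.png")
E
```

```text
[[-0.0011  0.0248  0.9997]
 [ 0.0349  0.9991 -0.0248]
 [-0.9994  0.0348 -0.002 ]] [0.6272154  0.03775434 0.22584369]
([0.0293, -0.1875, -0.001], [-44.72, 0.67, -1.94])
[[0.6216 0.0086 0.092 ]
 [0.6235 0.0705 0.092 ]
 [0.6269 0.0501 0.092 ]]
```

View pics/s4.png

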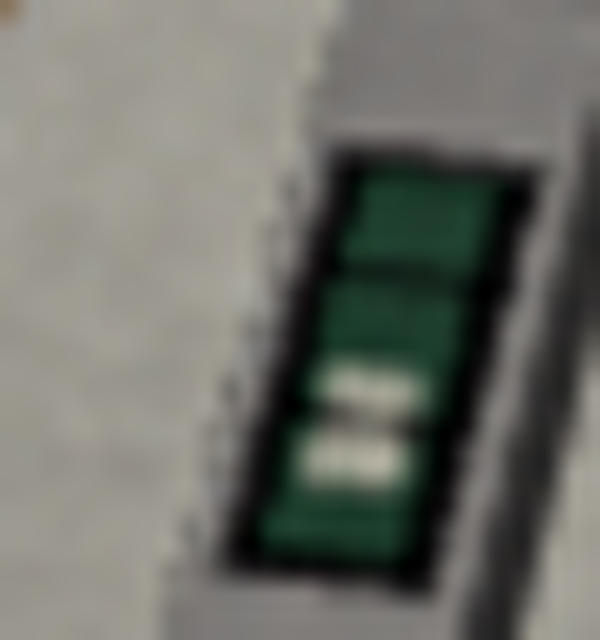

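Emit:
play_rows(rows=[[[0,-0.045,0,-8.5,0,-0.4,0.06],[0.01,-0.09,0,-17,0.25,-0.8,0.06],[0.02,-0.135,0,-25.5,0.4,-1.2,0.06],[0.0293,-0.18,-0.001,-34,0.5,-1.6,0.06],[0.0293,-0.1875,-0.001,-42.5,0.67,-1.94,0.06],[0.0293,-0.1875,-0.001,-44.7,0.67,-1.94,0.06],[0.0293,-0.1875,-0.001,-44.7,0.67,-1.94,0.06],[0.0293,-0.1875,-0.001,-44.7,0.67,-1.94,0.06],[0.0293,-0.1875,-0.001,-44.7,0.67,-1.94,0.06]]])

```text
time_s: 8.45
position: [0.6206, -0.1477, 0.1881]
tcp_rot: [[-0.002, -0.685, 0.728], [0.001, 0.728, 0.685], [-1.0, 0.002, -0.001]]
force: [0.5, -0.6, -0.4]
opening: 0.687
```

```bash
python3 - <<'E'
from h import *
s=read_state();print(s["position"],s["tcp_rot"].round(4),s["joint_positions"].round(1))
c=cam("side");zoom(c,240,60,360,190,5,"pics/s5.png")
c=cam("top");zoom(c,260,100,440,220,4,"pics/t5.png")
E
```

```text
[ 0.62063769 -0.14773694  0.18807833] [[-1.600e-03 -6.852e-01  7.283e-01]
 [ 7.000e-04  7.283e-01  6.852e-01]
 [-1.000e+00  1.600e-03 -7.000e-04]] [-23.4  33.4  82.   -0.   64.7 -66.7]
```

View pics/s5.png

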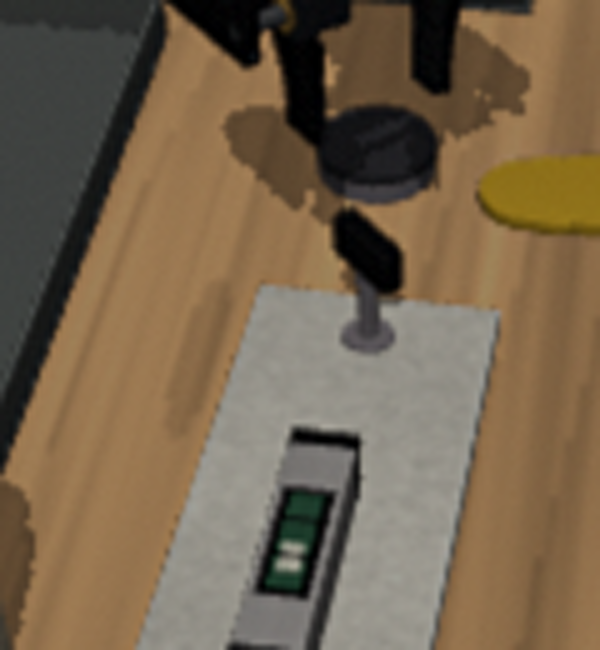

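View pics/t5.png

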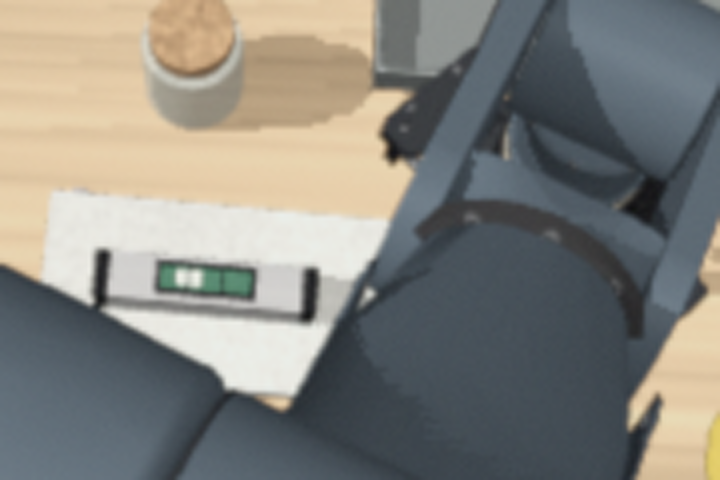

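Emit:
play_rows(rows=[[[0.04,-0.001,0,0,0,0,0.06],[0.08,-0.001,0,0,0,0,0.06],[0.1,-0.001,0,0,0,0,0.06],[0.1,-0.001,0,0,0,0,0.06],[0.1,-0.001,0,0,0,0,0.03],[0.1,-0.001,0,0,0,0,0.005],[0.1,-0.001,0,0,0,0,0.005],[0.1,-0.001,0,0,0,0,0.005],[0.1,-0.001,0,0,0,0,0.005],[0.1,-0.001,0,0,0,0,0.005],[0.1,-0.001,0,0,0,0,0.005]]])

```text
time_s: 9.65
position: [0.6213, -0.1497, 0.0893]
tcp_rot: [[-0.001, -0.686, 0.728], [-0.001, 0.728, 0.686], [-1.0, -0.0, -0.002]]
force: [-1.0, 0.2, 1.7]
opening: 0.161
```

```bash
python3 - <<'E'
from h import *
s=read_state();print(s["position"],s["force"],s["moment"],s["opening"]*87)
c=cam("side");zoom(c,240,60,360,190,5,"pics/s6.png")
E
```

```text
[ 0.62126073 -0.14973776  0.08925314] [-0.9870085   0.18827008  1.67048647] [-0.09610672  0.27784721  0.10434169] 14.012812078050668
```

View pics/s6.png

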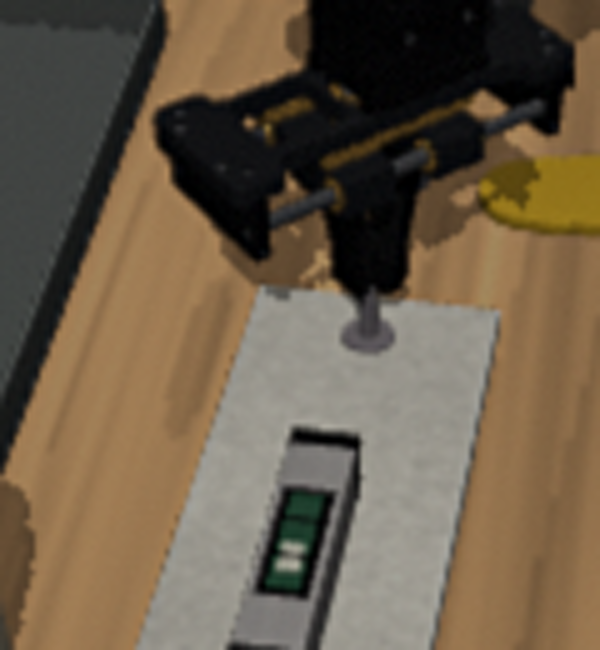

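Emit:
play_rows(rows=[[[0,0,0,8,0,0,0.005],[0,0,0,16,0,0,0.005],[0,0,0,24,0,0,0.005],[0,0,0,32,0,0,0.005],[0,0,0,40,0,0,0.005],[0,0,0,48,0,0,0.005],[0,0,0,56,0,0,0.005],[0,0,0,64,0,0,0.005],[0,0,0,72,0,0,0.005],[0,0,0,80,0,0,0.005],[0,0,0,88,0,0,0.005],[0,0,0,96,0,0,0.005]]])

```text
time_s: 10.9
position: [0.6232, -0.1499, 0.0893]
tcp_rot: [[0.003, 0.799, 0.601], [-0.002, 0.601, -0.799], [-1.0, 0.002, 0.003]]
force: [1.9, -1.7, 0.2]
opening: 0.156
```

Emit:
play_rows(rows=[[[0,0,0,8,0,0,0.005],[0,0,0,16,0,0,0.005],[0,0,0,24,0,0,0.005],[0,0,0,32,0,0,0.005],[0,0,0,40,0,0,0.005],[0,0,0,44,0,0,0.005],[0,0,0,44,0,0,0.005],[0,0,0,44,0,0,0.005],[0,0,0,44,0,0,0.005],[0,0,0,44,0,0,0.005],[0,0,0,44,0,0,0.005],[0,0,0,44,0,0,0.005]]])

```text
time_s: 12.1
position: [0.6234, -0.1508, 0.0893]
tcp_rot: [[0.004, 0.993, -0.116], [-0.003, -0.116, -0.993], [-1.0, 0.004, 0.002]]
force: [1.8, -5.0, -2.2]
opening: 0.151
```

```bash
python3 - <<'E'
from h import *
s=read_state();print(s["position"],s["force"],s["moment"],s["opening"]*87,s["joint_positions"].round(1))
c=cam("side");zoom(c,240,60,360,190,5,"pics/s7.png");zoom(c,280,150,310,182,20,"pics/s7b.png")
c=cam("top");zoom(c,260,100,440,220,4,"pics/t7.png")
E
```

```text
[ 0.62341387 -0.15078767  0.08928687] [ 1.83579882 -5.01755554 -2.18805931] [-0.8331126  -0.24619033 -0.08799261] 13.155210692713835 [-23.5  40.7  85.8  -0.1  53.2  73.2]
```

View pics/s7.png

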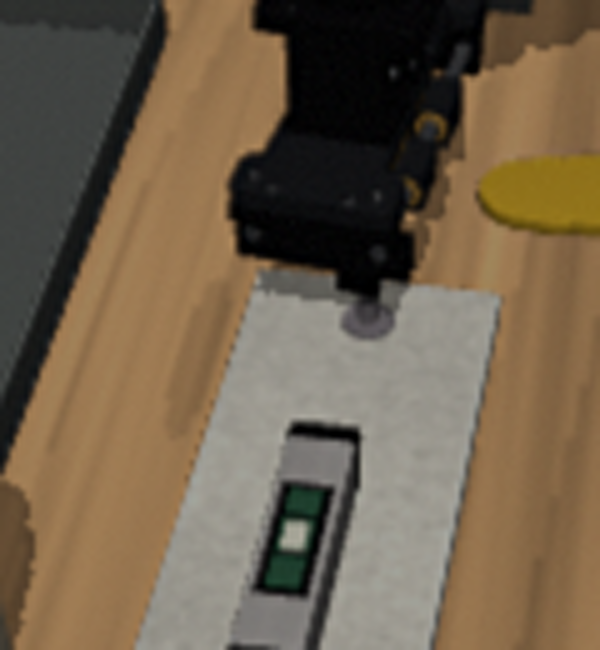

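View pics/s7b.png

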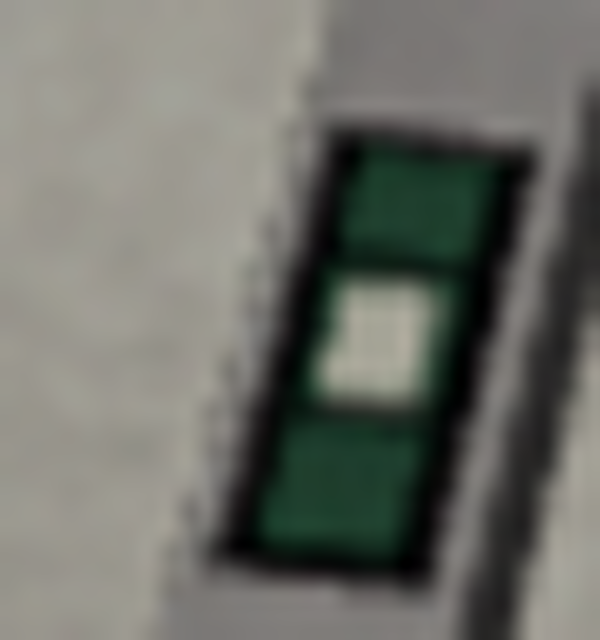

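View pics/t7.png

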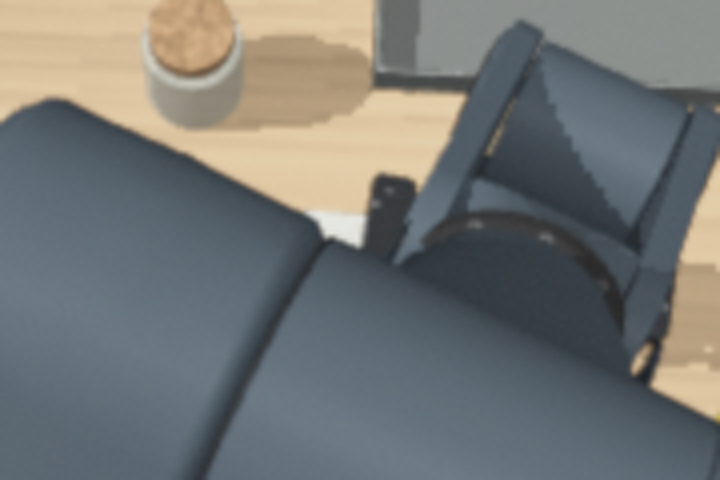

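Emit:
play_rows(rows=[[[0,0,0,0,0,0,0.05],[0,0,0,0,0,0,0.05],[0,0,0,0,0,0,0.05],[0,0,0,0,0,0,0.05],[-0.03,0,0,0,0,0,0.05],[-0.07,0,0,0,0,0,0.05],[-0.11,0,0,0,0,0,0.0],[-0.11,0,0,0,0,0,0.0],[-0.11,0,0,0,0,0,0.0],[-0.11,0,0,0,0,0,0.0]]])

```text
time_s: 13.2
position: [0.6205, -0.1485, 0.1976]
tcp_rot: [[-0.003, 0.993, -0.117], [0.001, -0.117, -0.993], [-1.0, -0.003, -0.001]]
force: [0.6, 0.9, 0.0]
opening: 0.298
```

```bash
python3 - <<'E'
from h import *
s=read_state();print(s["position"],s["tcp_rot"].round(3),s["force"],s["moment"],s["opening"]*87,s["joint_positions"].round(1))
c=cam("side");zoom(c,240,60,360,190,5,"pics/s8.png");zoom(c,280,150,310,182,20,"pics/s8b.png")
c=cam("top");zoom(c,260,100,440,220,4,"pics/t8.png")
E
```

```text
[ 0.62049364 -0.14851507  0.19762328] [[-0.003  0.993 -0.117]
 [ 0.001 -0.117 -0.993]
 [-1.    -0.003 -0.001]] [0.60488282 0.85128294 0.03734547] [-0.01405917  0.15483549 -0.04142236] 25.916585720069676 [-23.5  32.9  81.4   0.   65.9  73.3]
```

View pics/s8.png

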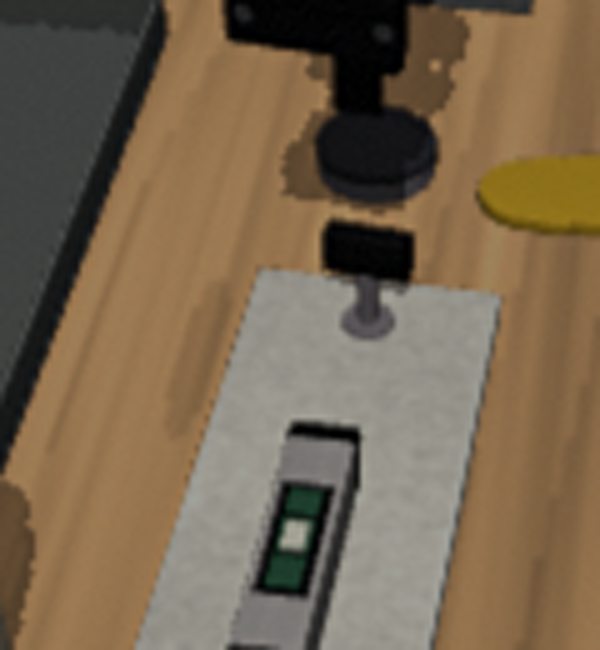

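View pics/s8b.png

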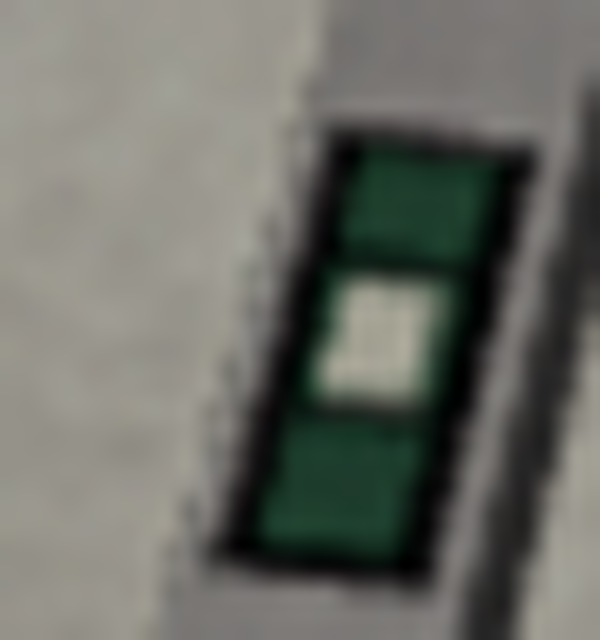

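View pics/t8.png

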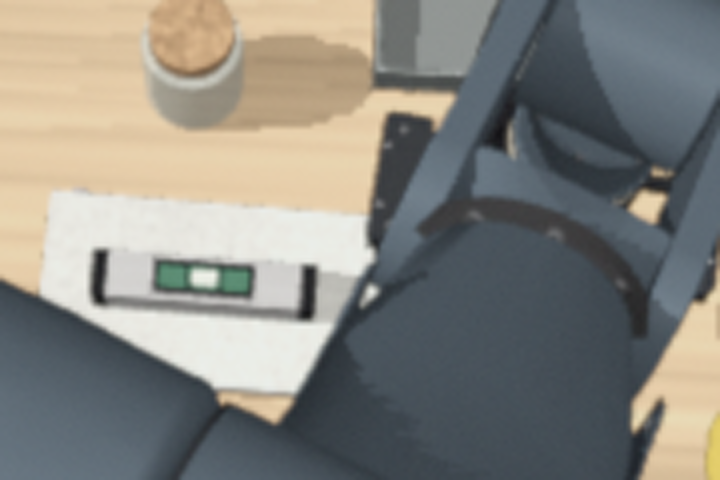

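```bash
python3 - <<'E'
from w import *
from h import *
s=read_state();p=s["position"];print(p,s["force"],s["opening"])
c=cam("top");q=ray(c,(260+204/4-.4,100+279/4-.4),.096);print(q)
l=ray(c,(260+97/4-.4,100+275/4-.4),.096);r=ray(c,(260+310/4-.4,100+291/4-.4),.096);print(l,r)
c=cam("side");q2=ray(c,(280+378/20-.5,150+341/20-.5),.096);print(q2)
m=(q+q2)/2; d=np.array([np.cos(np.radians(88.6)),np.sin(np.radians(88.6)),0])
t=m-.045*d;t[2]=.12;print(m,t)
print(rel(p,-96.7,t,-91.4))
E
```

```text
[ 0.62047579 -0.14857988  0.19701334] [ 0.12333084 -1.35610455 -0.56390359] 0.20500386155140055
[0.62802278 0.0423876  0.096     ]
[0.62682876 0.11336605 0.096     ] [ 0.62369457 -0.02814331  0.096     ]
[0.62688554 0.04158304 0.096     ]
[0.62745416 0.04198532 0.096     ] [ 0.62635472 -0.00300125  0.12      ]
([0.077, -0.0111, -0.1453], [-5.3, 0.0, 0.0])
```

Emit:
play_rows(rows=[[[0,-0.003,-0.045,-2,0,0,0.0],[0,-0.007,-0.09,-4,0,0,0.0],[0,-0.011,-0.13,-5.3,0,0,0.0],[0,-0.0111,-0.1453,-5.3,0,0,0.0],[0.04,-0.0111,-0.1453,-5.3,0,0,0.0],[0.077,-0.0111,-0.1453,-5.3,0,0,0.0],[0.077,-0.0111,-0.1453,-5.3,0,0,0.0],[0.077,-0.0111,-0.1453,-5.3,0,0,0.0],[0.077,-0.0111,-0.1453,-5.3,0,0,0.0]]])

```text
time_s: 14.3
position: [0.6294, -0.0044, 0.1237]
tcp_rot: [[0.003, 1.0, -0.026], [-0.001, -0.026, -1.0], [-1.0, 0.003, 0.001]]
force: [-0.2, 0.2, 0.7]
opening: 0.008
```

```bash
python3 - <<'E'
from h import *
s=read_state();print(s["position"],s["tcp_rot"].round(3),s["force"],s["opening"]*87)
for i in range(4):
    c=cam("side");print(read_state()["force"].round(2))
zoom(c,240,60,360,190,5,"pics/s9.png")
E
```

```text
[ 0.62941276 -0.00440055  0.1236664 ] [[ 0.003  1.    -0.026]
 [-0.001 -0.026 -1.   ]
 [-1.     0.003  0.001]] [-0.18833387  0.20798355  0.70850616] 0.7100034234963397
[0.4  0.08 0.18]
[-0.67  0.03 -0.69]
[-0.28 -0.64 -0.3 ]
[-0.1   0.02  0.63]
```

View pics/s9.png

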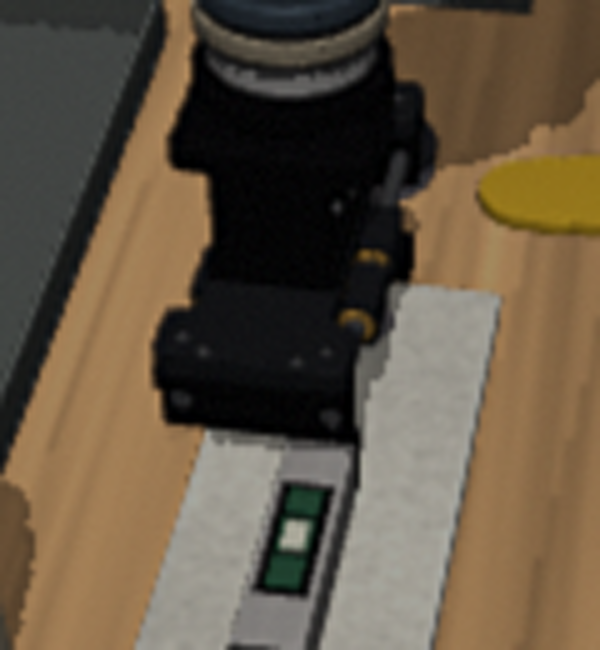

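Emit:
play_rows(rows=[[[0.01,-0.001,0,0,0,0,0.0],[0.018,-0.001,0,0,0,0,0.0],[0.02,-0.001,0,0,0,0,0.0],[0.021,-0.001,0,0,0,0,0.0],[0.021,-0.001,0,0,0,0,0.0],[0.021,-0.001,0,0,0,0,0.0]]])

```text
time_s: 15.1
position: [0.627, -0.0036, 0.101]
tcp_rot: [[0.0, 1.0, -0.025], [-0.0, -0.025, -1.0], [-1.0, 0.0, 0.0]]
force: [0.9, -0.6, 0.5]
opening: 0.002
```

Emit:
play_rows(rows=[[[0.001,0,0,0,0,0,0.0],[0.001,0,0,0,0,0,0.0],[0.001,0,0,0,0,0,0.0]]])

```text
time_s: 15.4
position: [0.6268, -0.0036, 0.1001]
tcp_rot: [[0.0, 1.0, -0.025], [-0.0, -0.025, -1.0], [-1.0, 0.0, 0.0]]
force: [0.5, -0.2, 0.2]
opening: 0.005
```

Emit:
play_rows(rows=[[[0.001,0,0,0,0,0,0.0],[0.001,0,0,0,0,0,0.0],[0.001,0,0,0,0,0,0.0]]])

```text
time_s: 15.7
position: [0.6268, -0.0035, 0.0989]
tcp_rot: [[-0.0, 1.0, -0.025], [-0.0, -0.025, -1.0], [-1.0, -0.0, 0.0]]
force: [-0.6, 0.3, -0.4]
opening: 0.007
```

Emit:
play_rows(rows=[[[0.001,0,0,0,0,0,0.0],[0.001,0,0,0,0,0,0.0],[0.001,0,0,0,0,0,0.0]]])

```text
time_s: 16.0
position: [0.6267, -0.0035, 0.0979]
tcp_rot: [[-0.0, 1.0, -0.025], [-0.0, -0.025, -1.0], [-1.0, -0.0, 0.0]]
force: [-0.2, 0.0, 0.3]
opening: 0.006
```

Emit:
play_rows(rows=[[[0.001,0,0,0,0,0,0.0],[0.001,0,0,0,0,0,0.0],[0.001,0,0,0,0,0,0.0]]])

```text
time_s: 16.3
position: [0.6268, -0.0035, 0.0969]
tcp_rot: [[-0.0, 1.0, -0.025], [-0.0, -0.025, -1.0], [-1.0, -0.0, 0.0]]
force: [0.3, 0.2, -0.7]
opening: 0.008
```

Emit:
play_rows(rows=[[[0.0005,0,0,0,0,0,0.0],[0.0005,0,0,0,0,0,0.0],[0.0005,0,0,0,0,0,0.0]]])

```text
time_s: 16.6
position: [0.6269, -0.0036, 0.0966]
tcp_rot: [[0.0, 1.0, -0.025], [-0.0, -0.025, -1.0], [-1.0, 0.0, 0.0]]
force: [0.2, 0.2, 2.4]
opening: 0.005
```

Emit:
play_rows(rows=[[[0.0004,0,0,0,0,0,0.0],[0.0004,0,0,0,0,0,0.0],[0.0004,0,0,0,0,0,0.0],[0.0004,0,0,0,0,0,0.0]]])

```text
time_s: 17.0
position: [0.6269, -0.0036, 0.0966]
tcp_rot: [[0.0, 1.0, -0.025], [-0.0, -0.025, -1.0], [-1.0, 0.0, 0.0]]
force: [-1.0, 0.9, 5.2]
opening: 0.001
```

```bash
python3 - <<'E'
from h import *
f=[]
for i in range(6):
    c=cam("side");f.append(read_state()["force"])
print(np.mean(f,0),np.std(f,0))
zoom(c,240,60,360,190,5,"pics/s10.png")
E
```

```text
[-1.45234499  0.01576615  5.34456156] [0.84572709 0.51232249 0.51461888]
```

View pics/s10.png

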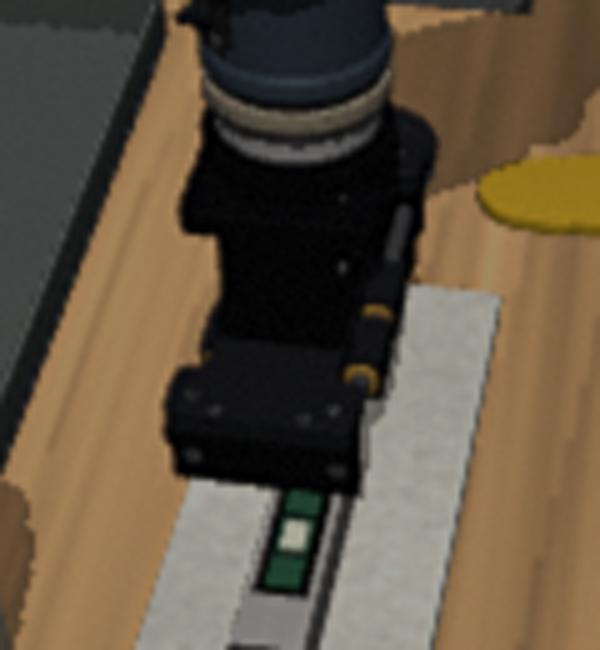

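~7.5 N/mm; another 0.6 mm.

Emit:
play_rows(rows=[[[0.0003,0,0,0,0,0,0.0],[0.0006,0,0,0,0,0,0.0],[0.0006,0,0,0,0,0,0.0],[0.0006,0,0,0,0,0,0.0],[0.0006,0,0,0,0,0,0.0]]])

```text
time_s: 17.8
position: [0.6269, -0.0036, 0.0966]
tcp_rot: [[0.001, 1.0, -0.025], [-0.0, -0.025, -1.0], [-1.0, 0.001, 0.0]]
force: [-1.2, -0.1, 8.5]
opening: 0.008
```

```bash
python3 - <<'E'
from h import *
f=[]
for i in range(8):
    c=cam("side");f.append(read_state()["force"])
print(np.mean(f,0),np.std(f,0))
zoom(c,240,60,360,190,5,"pics/s11.png");zoom(c,280,150,310,182,20,"pics/s11b.png")
E
```

```text
[-2.19870658  0.1300954   8.48089879] [0.35160317 0.34578932 0.46967478]
```

View pics/s11b.png

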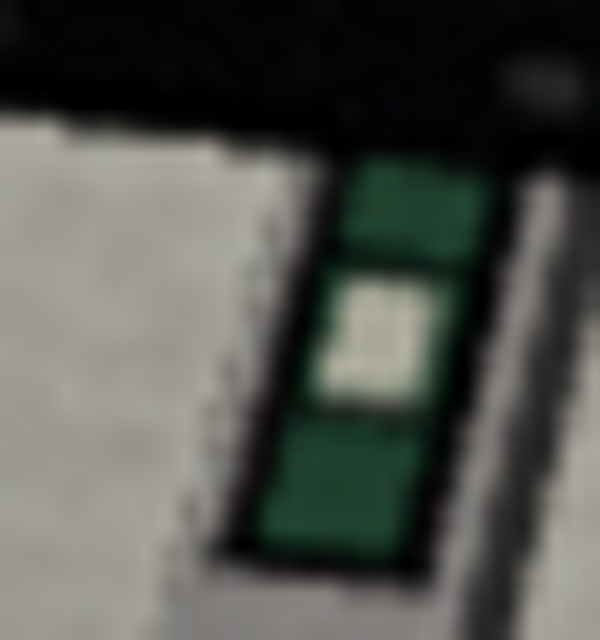

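Emit:
play_rows(rows=[[[0.0003,0,0,0,0,0,0.0],[0.0003,0,0,0,0,0,0.0],[0.0003,0,0,0,0,0,0.0],[0.0003,0,0,0,0,0,0.0],[0.0003,0,0,0,0,0,0.0]]])

```text
time_s: 18.7
position: [0.6269, -0.0036, 0.0965]
tcp_rot: [[0.001, 1.0, -0.025], [-0.0, -0.025, -1.0], [-1.0, 0.001, 0.0]]
force: [-3.0, -0.2, 9.9]
opening: 0.002
```

```bash
python3 - <<'E'
from h import *
f=[]
for i in range(12):
    c=cam("side");f.append(read_state()["force"])
print(np.mean(f,0),np.std(f,0),read_state()["time_s"])
cv2.imwrite("pics/s12.png",c["pixels"][:,:,::-1]);zoom(c,280,150,310,182,20,"pics/s12b.png")
E
```

```text
[-2.88781088  0.03820905  9.92193621] [0.65552904 0.47312409 0.3338862 ] 19.3
```

View pics/s12.png

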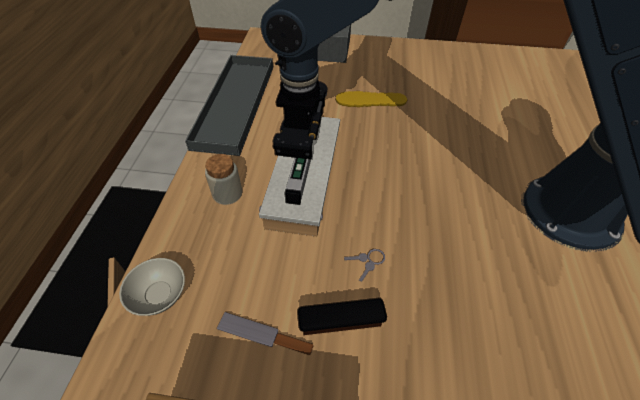

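View pics/s12b.png

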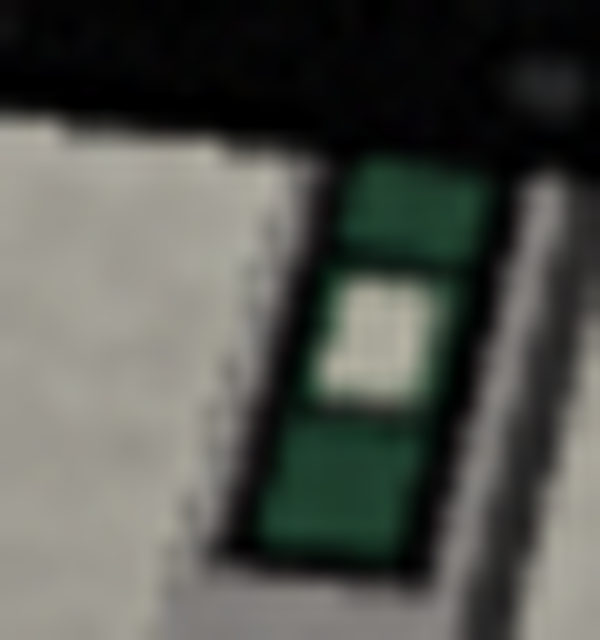

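The picture shows the gripper pressing on the level, with the bubble between the lines (white from row 275 to 405, lines at about 260 and 415). The visible bystanders are where they were. The force is steady at 9.9 N.

```bash
python3 -c "
from rig import *
print(hand_in())"
```

```text
the job is handed in; nothing more can be done
None
```

I laid the level flat and lengthways on the shelf with its vial up and let go of it. Then I gripped the wing knob and turned it 140° clockwise until the bubble came to rest in the middle. I handed the job in at 19.3 s, with the shut fingers still pressing on the level from above.

- **Force:** the downward press was steady at about 9.9 N, averaged over 12 readings. There was also a small sideways force of about 2.9 N along x.
- **Bubble:** the side camera showed it at rest between the two lines, within about 1 mm of the middle. This held after I released the knob, where the top camera agreed, and while pressing.
- **Press point:** I pressed about 45 mm from the middle, on the knob side, so the camera could still see the vial.
- **Bystanders:** the brush, jar, key ring, boot insert and shoe horn look unmoved in the last picture. The tin was hidden behind the arm then; it was last seen after I let go of the knob, in its usual place. I judged this by eye, not by measuring positions.

None of the checks failed. The two cameras differed by 1–4 mm on the positions of the level and shelf, and by up to 10 mm on the knob. For the knob I used the point worked out from the shelf's position, and the grasp there held.

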